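# Fit and time the oil-pump drive shaft

### The arm

A 7-joint arm with a two-finger parallel gripper is mounted at the origin on a cart in front of the work surface, level with it; the furniture and walls round the work are solid. World frame = base frame: x ahead of the robot, y to its left, z up, the work surface at z = 0. Lengths are in m, angles in rad, forces in N, time in s.
With the tool pointing down it reaches from about 0.4 to 0.875 m from the base axis. Payload 6.5 kg.
Tool frame: the origin (TCP) lies where the fingers leave the gripper's body, on its centre line; the fingertips stand 64 mm ahead of it and the grasp point (between the pads) lies 45 mm ahead of it; z points along the fingers, y is the line along which they close (so a half turn about z gives the same grasp; the last joint's range is limited). The gripper opens to 88 mm and grips with 3 to 60 N. Pads are 18 mm wide; open, the fingers measure 123 mm over their backs; the gripper's body (75 mm by 187 mm) begins 45 mm behind the grasp point.
Start: joints at [-1.311, 0.536, -0.004, 1.538, 0.003, 1.067, -0.071], TCP at [0.208, 0.616, 0.303] pointing down, gripper open.
Joint ranges: [-2.7, 2.7], [-0.37, 2.16], [-1.27, 1.26], [0.24, 2.4], [-1.31, 4.45], [0.19, 1.91], [-2.76, 2.76]. Speed limits (rad/s): [2.39, 2.39, 3.14, 3.14, 3.14, 3.14, 3.14].

### API

Orientations are given as a unit quaternion [x, y, z, w].
In Python, from cell import read_state, optics, env gives the robot as it stands.
- The arm moves only by the tool play_rows, never from a script. Its argument "deltas" is a list that holds one entry, the list of rows, each a list of 4 numbers: the shift along the tool's x, y, z in cm, then the turn about the tool's z in rad. A call has exactly 5 rows; each row is the pose to reach, as a shift and turn from the pose commanded when the call began, along the tool's axes at that moment; what a row does not reach only later rows make up. A row lasts 1/8 s, in which the tool goes at most 62.5 mm and 10.7 degrees, less where a joint would pass 70% of its speed; a pose out of reach is approached as far as the arm can. A call with a gripper value outside its range is refused whole. "jaw" is the opening, from -1 (shut) to 1 (fully open), set as the call begins (left out, the last holds). The fingers move at their own pace and stop on an object; "force" is the grip in N (left out, the last holds). Time passes only in rows, so rows that repeat a pose let the fingers close, or fill a call up. It gives the time, the measured TCP pose, the force, the opening and the grip force at its end, in the units of the state.
- read_state(): the state, without advancing time (a new reading comes with each control period).
- optics.grab_frame(name): name is "scene" or "top" or "wrist"; returns the picture (480x640x3 uint8, red, green, blue); there is no depth.
- optics.get_calibration(name): a dict with "fx", "fy", "cx", "cy" (pixels), "origin" and "attitude" of the camera in the world. Camera axes: x right, y up, looking along -z (the intrinsics and any distortion apply to the point x, -y, -z); pixel columns grow to the right and rows downward; lengths in m; the calibration is good to about 2 mm. A picture is of the moment at which its call begins: read the wrist's pose just before it. get_calibration takes no time and is no camera call; for the wrist camera it gives the pose at the moment of the call.
- env.sign_off(): hands the job in; it is judged then, once.
The state is a dict: "t": time; "joints": joint angles; "dq": joint speeds; "effort": joint torques, N m; "tool_pos": TCP position; "tcp_rot": TCP orientation; "ft_force": force on the tool from outside, world axes, zero at the start; "torque": the same for the moment, N m; "finger_gap": finger opening in m; "grip_force": force on a finger pad.
Only numpy, scipy, OpenCV 4.12 (cv2) and the standard library are available. Lean on these libraries where they do the work, as an engineer would, in place of code of your own. Each camera call takes 0.05 s, during which the arm holds its last target. There are 200 camera calls.

### The job

Take the oil-pump drive shaft out of the wooden block and slide it, square end down, through the three bearing rings of the pump housing until the pump's square socket stops it; feel for the socket by turning the shaft under light pressure, never forcing it, until it drops in and its collar sits fully home on the top ring. Then turn the shaft, and the pump with it, until the yellow pointer stands over the red line on the housing, and let go. Leave the lube bottle, the valve spring and the piston where they stand.

Things in the scene. Friction and masses are not known exactly. Their poses are not given: they have to be found in the camera images.
- shaft: Stepped steel shaft, 143 mm tall, 0.5 kg, upright; origin at the centre of its foot, z up. From the foot: square end 16 x 16 mm without chamfer (0 to 14 mm, sides along its x and y); journals with 1.5 mm chamfers below, diameter 24 mm (14 to 36), 29 mm (43 to 69), 37 mm (70 to 100); collar, diameter 52 mm (100 to 107). It starts hanging in the wooden block by its 37 mm journal.
- shaft_grip (a point): Where to hold the shaft: on its axis, 131 mm above its foot, in the dark lug on top of the collar (107 to 143 mm above the foot, 40 mm long in x) between its two flats, which are 22 mm apart and face the shaft's +y and -y.
- shaft_collar (a point): Centre of the underside of the shaft's collar, on its axis, 100 mm above its foot. On the way down the journals may rub in the bushes; rocking the shaft a few degrees frees them.
- pointer (a point): Underside of the yellow pointer on the collar's rim (5 mm wide, ends 34 mm from the axis), 31 mm from the axis towards the shaft's -x. At the start it points within about 50 degrees of the robot's side (-x).
- housing: Aluminium pump housing fixed to the bench, foot 110 x 130 mm, 120 mm tall, front (-x) open; origin on the vertical axis of its rings at the bench top. Three bearing rings with bronze bushes, one above the other: top bore 38.4 mm (z 108 to 120 mm), middle 30.4 mm (z 75 to 87), lowest 25.3 mm (z 42 to 54). Bearings and socket bear knocks up to 60 N: feel with 5 to 10 N, at 10 mm/s.
- socket_face (a point): Centre of the upper face of the pump rotor's square socket (17.6 x 17.6 mm), below the lowest ring, 30 mm above the bench. At the start its sides stand anywhere from 23 to 67 degrees off the housing's x and y: with the pointer near the red line the square end is stopped on this face, the collar 10 mm above home. It slips in within about 5 degrees of the socket's angle, 10 mm deep.
- housing_seat (a point): Centre of the top ring's upper face, on the rings' axis, 120 mm above the bench; the collar's underside rests here when fully home. The pump rotor resists turning with about 0.15 Nm: it stays put while the square end rubs lightly over it, and turns with the shaft once engaged, either way, without end stops.
- index_mark (a point): On the red index line of the housing, level with the top ring's upper face, 31 mm from the axis towards the housing's -x; the pointer's point lies here when the shaft is home and timed.
- shaft_block: Light wooden block, 90 x 130 x 78 mm high, fixed, with a 31 mm hole through its middle, in which the shaft hangs; origin at the centre of its underside.
- lube_bottle: Squeeze bottle of assembly lube, 42 mm diameter, 153 mm tall, standing beside the housing; origin at the centre of its underside.
- valve_spring: Valve spring, 34 mm diameter, 45 mm tall, standing beside the housing; origin at the centre of its underside.
- piston: Aluminium engine piston, 90 mm diameter, 64 mm tall, standing on its skirt behind the wooden block; origin at the centre of its underside.
Mind the look-alikes: they are no part of the job. Leave any blue or turquoise look-alike of the shaft alone.

How it is judged:
On the way, in this order (a step that is already met when the one before it is completed fails the run):
1. the square end has passed through the top and middle rings (z of shaft in the frame of housing below 0.075 m and horizontal distance between shaft and housing below 0.005 m), for 0.05 s.
2. the shaft is in the socket with its collar fully home on the top ring (z of shaft_collar in the frame of housing_seat below 0.0025 m and horizontal distance between shaft_collar and housing_seat below 0.003 m and angle between shaft's own z axis and vertical below 0.05 rad), for 0.2 s.
At the end, for the whole second after the job is handed in: The shaft stands at rest in the housing, upright within 3 degrees, collar within 2.5 mm of the top ring's face and within 3 mm of its centre, the pointer within 5 mm of the red index line, and it is released (all of step 2 and horizontal distance between pointer and index_mark below 0.005 m and linear speed of shaft below 0.01 m/s); the robot touches nothing.
It fails at once if the shaft is pressed against the housing, its bearings or its socket with more than 60 N (contact force between shaft and housing above 60 N).
It fails at once if the lube bottle is moved by more than 20 mm or tipped (distance of lube_bottle from where it was at the start of the episode above 0.02 m or angle between lube_bottle's own z axis and vertical above 0.3 rad).
It fails at once if the valve spring is moved by more than 20 mm or tipped (distance of valve_spring from where it was at the start of the episode above 0.02 m or angle between valve_spring's own z axis and vertical above 0.3 rad).
It fails at once if the piston is moved by more than 20 mm or tipped (distance of piston from where it was at the start of the episode above 0.02 m or angle between piston's own z axis and vertical above 0.3 rad).
It also fails if it takes over 64 s, if anything falls off the work surface, if the arm or the gripper's body presses on something with over 40 N, if the wrist force passes 120 N, or if a joint passes its speed limit or range.

## Working session

There is one attempt and no reset: what is moved stays moved. The work goes in short steps, Python scripts to look and compute and a tool call to move; the robot and the scene stay as the last step left them, time stands still between calls to the robot, and variables do not carry over. Pictures are saved under pics/ and viewed, at most 10 in all, crops included, and the job is handed in when it is done.

Besides the shell and the picture viewer there is one more tool, called as name(argument=value, ...), one argument or row to a line, values as JSON. play_rows: Moves the arm, as the interface text tells. Its arguments: {"type":"object","properties":{"deltas":{"type":"array","items":{"type":"array","items":{"type":"array","items":{"type":"number"}}}},"jaw":{"type":"number"},"force":{"type":"number"}},"required":["deltas"]}

```bash
ls; mkdir -p pics; python3 - <<'E'
from cell import read_state, optics, env
import cv2
for n in ("scene","top"):
    im=optics.grab_frame(n); cv2.imwrite(f"pics/{n}0.png",im[:,:,::-1])
    print(n,optics.get_calibration(n))
s=read_state(); print(s)
print(optics.get_calibration("wrist"))
E
```

```text
pics
scene {'fx': 516.5263426725547, 'fy': 516.5263426725547, 'cx': 311.4457300162602, 'cy': 225.0969822671176, 'origin': array([ 0.16320544, -0.18953218,  0.80505321]), 'attitude': array([ 0.29698812, -0.14565301, -0.42922084,  0.84044793])}
top {'fx': 567.0105931980115, 'fy': 567.0105931980115, 'cx': 317.6833098733664, 'cy': 233.96540005115133, 'origin': array([0.37210339, 0.15049636, 1.14802641]), 'attitude': array([ 0.08549889, -0.0766719 , -0.67054916,  0.73292236])}
{'t': 0.1, 'joints': array([-1.31121829,  0.53709815, -0.00447386,  1.5387563 ,  0.00261959,
        1.06731804, -0.07116691]), 'dq': array([-5.96851205e-04, -2.14851973e-03,  1.81502350e-04, -1.84577130e-03,
        8.04302222e-05,  1.43725289e-03,  8.85967198e-04]), 'effort': array([ 3.15444566e-03, -5.72085178e+01,  9.93610360e-01, -2.52231824e+01,
       -5.62445959e-02,  1.34348846e-02,  4.27652981e-05]), 'tool_pos': array([0.20787442, 0.61538295, 0.3019283 ]), 'tcp_rot': array([ 1.62098305e-01,  9.86774301e-01, -7.83849501e-04, -7.02801783e-05]), 'ft_force': array([-0.9278871 , -1.04107755,  1.54807596]), 'torque': array([ 0.02727832,  0.00369387, -0.02038373]), 'grip_force': 0.0, 'finger_gap': 0.0881970708774024}
{'fx': 411.3127944293938, 'fy': 411.3127944293938, 'cx': 323.6066338181738, 'cy': 247.1622712055766, 'origin': array([0.13787678, 0.63878888, 0.38452591]), 'attitude': array([-0.11792943, -0.08448544,  0.57748708,  0.80340745])}
```

View pics/top0.png

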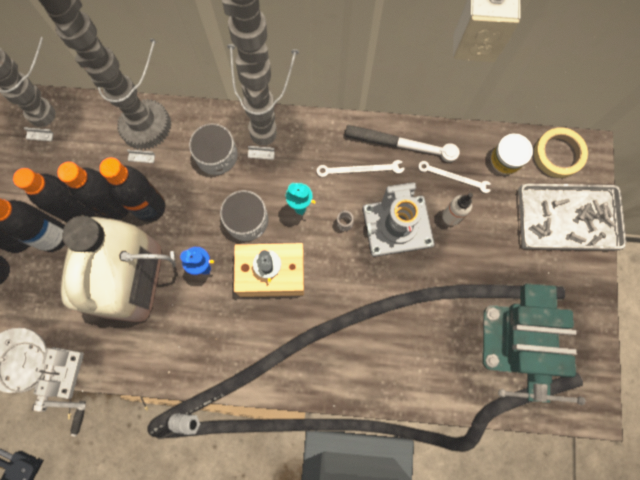

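View pics/scene0.png

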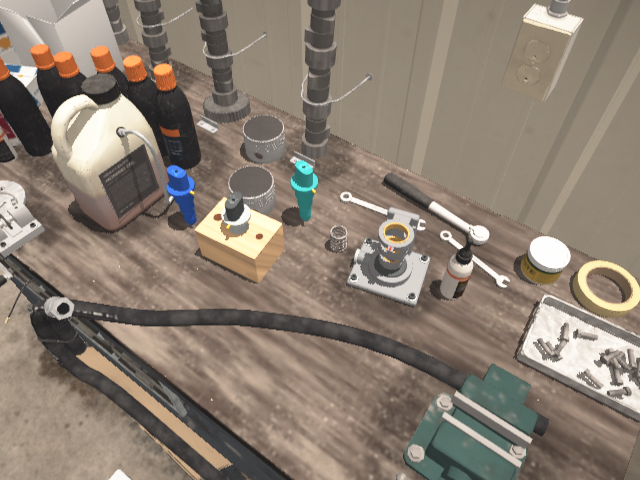

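The top view shows the shaft in the block near (266,262), the housing ring at (404,213), the bottle at (458,208) and the spring at (345,221). I'll crop in on the shaft and the housing.

```bash
cat > h.py <<'E'
import numpy as np, cv2
from scipy.spatial.transform import Rotation as R
from cell import read_state, optics, env
def ray(c,u,v):
    d=np.array([(u-c['cx'])/c['fx'],-(v-c['cy'])/c['fy'],-1.]); return c['origin'],R.from_quat(c['attitude']).apply(d)
def onz(c,u,v,z):
    o,d=ray(c,u,v); return o+d*(z-o[2])/d[2]
def proj(c,p):
    q=R.from_quat(c['attitude']).inv().apply(np.atleast_2d(p)-c['origin']); return np.c_[c['cx']-c['fx']*q[:,0]/q[:,2],c['cy']+c['fy']*q[:,1]/q[:,2]]
def two(c1,p1,c2,p2):
    o1,d1=ray(c1,*p1);o2,d2=ray(c2,*p2)
    t=np.linalg.lstsq(np.c_[d1,-d2],o2-o1,rcond=None)[0]; a=o1+d1*t[0];b=o2+d2*t[1]; return (a+b)/2,np.linalg.norm(a-b)
E
python3 - <<'E'
from h import *
T=cv2.imread('pics/top0.png');S=cv2.imread('pics/scene0.png')
f=lambda I,x,y,w,h:cv2.resize(I[y:y+h,x:x+w],(400,300),interpolation=cv2.INTER_CUBIC)
cv2.imwrite('pics/c.png',np.vstack([np.hstack([f(T,226,232,80,60),f(T,360,180,80,60)]),np.hstack([f(S,196,180,80,60),f(S,356,210,80,60)])]))
c=optics.get_calibration('top')
for n,u,v,z in [('shaft lugtop',265,257,.151),('ring',404,211,.12),('bottle',460,200,.15),('spring',345,219,.045)]: print(n,onz(c,u,v,z))
E
```

```text
shaft lugtop [0.554109   0.26367579 0.151     ]
ring [0.6703422  0.01661708 0.12      ]
bottle [ 0.69158442 -0.08052108  0.15      ]
spring [0.66496532 0.12404168 0.045     ]
```

View pics/c.png

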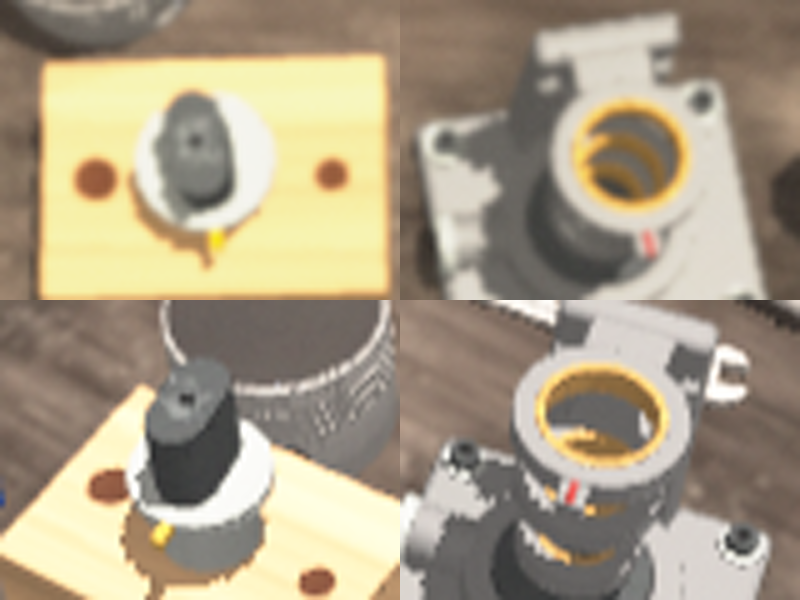

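The shaft's lug hole is at top (265,260) and scene (233,200), with the yellow pointer at top (269,280). The bronze ring is at top (406,211), with the red mark at (410,229).

```bash
python3 - <<'E'
from h import *
T=cv2.imread('pics/top0.png');S=cv2.imread('pics/scene0.png')
ct=optics.get_calibration('top');cs=optics.get_calibration('scene')
def mask(I,box,lo,hi):
    x,y,w,h=box;m=cv2.inRange(cv2.cvtColor(I[y:y+h,x:x+w],cv2.COLOR_BGR2HSV),lo,hi);p=cv2.findNonZero(m)
    return p.reshape(-1,2)+[x,y]
r={}
for n,I,c,yb,rb,ob in (('top',T,ct,(258,274,22,14),(400,222,20,14),(388,195,40,32)),('scene',S,cs,(220,282-60,20,15),(380,300-60,20,12)if 0 else (384,240,16,22),(380,218,36,32))):
    for k,b,lo,hi in (('red',rb,(170,70,60),(180,255,255)),('yel',yb,(22,190,120),(32,255,255))):
        try:p=mask(I,b,lo,hi);print(n,k,len(p),p.mean(0),p.min(0),p.max(0),'z.115',onz(c,*p.mean(0),.118 if k=='red' else .110));r[n,k]=p.mean(0)
        except Exception as e:print(n,k,e)
    p=mask(I,ob,(8,110,80),(28,255,255));
    hull=cv2.convexHull(p.astype(np.float32)) ; e=cv2.fitEllipse(hull);print(n,'ring',e,onz(c,*e[0],.12))
    r[n,'ring']=e[0]
r['top','lug']=(265.,260.4);r['scene','lug']=(233.4,199.6)
for k in ('red','yel','ring','lug'):
    try: print(k,*two(ct,r['top',k],cs,r['scene',k]))
    except Exception as e:print(e)
print('lug',onz(ct,265,260.4,.151),onz(cs,233.4,199.6,.151))
E
```

```text
top red 'NoneType' object has no attribute 'reshape'
top yel 4 [268.5 279.5] [268 279] [269 280] z.115 [0.52015618 0.25724115 0.11      ]
top ring ((405.8165588378906, 210.69021606445312), (21.397415161132812, 22.758975982666016), 103.15492248535156) [0.67124695 0.0132501  0.12      ]
scene red 'NoneType' object has no attribute 'reshape'
scene yel 'NoneType' object has no attribute 'reshape'
scene ring ((393.8822021484375, 235.84742736816406), (24.373952865600586, 30.20391273498535), 44.72266387939453) [0.66300568 0.01341256 0.12      ]
('top', 'red')
('scene', 'yel')
ring [0.67153512 0.01417964 0.11170711] 0.005637258551743811
lug [0.54799792 0.26256973 0.1527124 ] 0.0008144960777543353
lug [0.54796394 0.2629953  0.151     ] [0.54935805 0.26354195 0.151     ]
```

```bash
cat >> h.py <<'E'
def to(p,yawy=None):
    "deltas (cm, rad) from the measured pose to TCP p with tool y at world angle yawy (deg, mod 180)"
    s=read_state();M=R.from_quat(s['tcp_rot']);d=M.inv().apply(np.array(p)-s['tool_pos'])*100
    y=M.as_matrix()[:,1];a=np.degrees(np.arctan2(y[1],y[0]));t=0
    if yawy is not None: t=-np.radians((yawy-a+90)%180-90)
    print('t',s['t'],'pos',s['tool_pos'].round(4),'yang',a.round(2),'tilt',M.as_matrix()[:,2].round(4),'F',s['ft_force'].round(1),'q7',s['joints'][6].round(2));print('delta',d.round(2),round(t,3));return d,t
E
python3 - <<'E'
from h import *
to((.5485,.263,.29),102)
c=optics.get_calibration('top'); p=onz(c,410,228.6,.12);r=onz(c,405.8,210.7,.12);print(p,r,np.degrees(np.arctan2(*(r-p)[[1,0]])))
print(onz(c,196,262,.15))
E
```

```text
t 0.1 pos [0.2079 0.6154 0.3019] yang 71.34 tilt [-4.0e-04 -1.5e-03 -1.0e+00] F [-0.9 -1.   1.5] q7 -0.07
delta [-43.55 -22.49   1.23] -0.535
[0.63731395 0.00361942 0.12      ] [0.67122515 0.01328007 0.12      ] 15.901240393623874
[0.53432361 0.38570361 0.15      ]
```

play_rows(
  deltas=[
    [[-5.4, -2.8, 0, -0.1], [-10.8, -5.6, 0, -0.2], [-16.2, -8.4, 0, -0.3], [-21.6, -11.2, 0, -0.4], [-27, -14, 0, -0.535]],
  ],
)

```text
t: 0.72
tool_pos: [0.4201, 0.395, 0.3025]
tcp_rot: [-0.107, 0.994, -0.0, -0.0]
ft_force: [0.4, 1.0, -0.7]
finger_gap: 0.0882
grip_force: 0.0
```

```bash
python3 -c "
from h import *
to((.5485,.263,.29),102)"
```

```text
t 0.725 pos [0.4201 0.395  0.3025] yang 102.23 tilt [-1.e-04 -4.e-04 -1.e+00] F [ 0.4  1.  -0.7] q7 0.93
delta [ -9.75 -15.63   1.25] 0.004
```

play_rows(
  deltas=[
    [[-2.8, -4.5, 0.3, 0], [-5.6, -9, 0.6, 0], [-8.4, -13.5, 0.9, 0], [-9.75, -15.6, 1.2, 0], [-9.75, -15.6, 1.2, 0]],
  ],
)

```text
t: 1.35
tool_pos: [0.5478, 0.2621, 0.2901]
tcp_rot: [-0.102, 0.995, -0.001, -0.0]
ft_force: [-0.2, 0.1, 0.2]
finger_gap: 0.0881
grip_force: 0.0
```

```bash
python3 - <<'E'
from h import *
to((.5485,.263,.29),102)
c=optics.get_calibration('wrist');im=optics.grab_frame('wrist');cv2.imwrite('pics/w1.png',im[:,:,::-1]);np.save('w1.npy',c,allow_pickle=True)
p=proj(c,[[.5485,.263,.151],[.5485,.263,.115],[.52,.257,.108]]);print(p)
E
```

```text
t 1.35 pos [0.5478 0.2621 0.2901] yang 101.75 tilt [-5.0e-04 -1.5e-03 -1.0e+00] F [-0.2  0.1  0.2] q7 1.26
delta [-0.08  0.08  0.01] -0.004
[[325.42497711 261.42566351]
 [325.24881746 243.77917051]
 [325.22053516 197.62917493]]
```

View pics/w1.png

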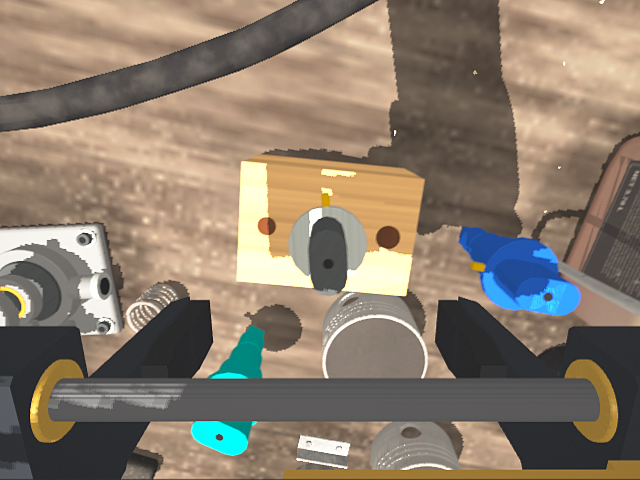

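The wrist view shows the lug hole at (327,264), the pointer at (326,199), the turquoise look-alike's top at (222,437) and the blue one's at (548,297).

```bash
python3 - <<'E'
from h import *
c=np.load('w1.npy',allow_pickle=True).item()
a=onz(c,327.3,264,.151);b=onz(c,326,199,.109);print(a,b,np.degrees(np.arctan2(*(a-b)[[1,0]])))
print('teal',onz(c,220,437,.15),'blue',onz(c,548,297,.15))
to((a[0],a[1],.184),np.degrees(np.arctan2(*(a-b)[[1,0]]))+90)
E
```

```text
[0.54979407 0.26436408 0.151     ] [0.52060222 0.25763903 0.109     ] 12.973131589912436
teal [0.68186883 0.22044006 0.15      ] blue [0.54357023 0.39526682 0.15      ]
t 1.4 pos [0.5466 0.2642 0.2903] yang 101.92 tilt [-1.e-03 -2.e-04 -1.e+00] F [ 0.1 -0.2 -0.3] q7 1.25
delta [-0.33 -0.05 10.63] -0.018
```

play_rows(
  deltas=[
    [[-0.15, 0, 3, -0.018], [-0.25, 0, 6, -0.018], [-0.25, 0, 8.5, -0.018], [-0.25, 0, 10, -0.018], [-0.25, 0, 10.6, -0.018]],
  ],
)

```text
t: 2.02
tool_pos: [0.5484, 0.266, 0.1842]
tcp_rot: [-0.114, 0.993, 0.0, -0.0]
ft_force: [0.2, 0.5, 0.9]
finger_gap: 0.0879
grip_force: 0.0
```

play_rows(
  deltas=[
    [[0, 0, 0, 0], [0, 0, 0, 0], [0, 0, 0, 0], [0, 0, 0, 0], [0, 0, 0, 0]],
  ],
  jaw=-1,
  force=30,
)

```text
t: 2.65
tool_pos: [0.5493, 0.2649, 0.1849]
tcp_rot: [-0.113, 0.994, 0.0, 0.0]
ft_force: [-0.4, -0.3, -0.0]
finger_gap: 0.0404
grip_force: 0.0
```

```bash
python3 -c "
from h import *
to((.5498,.2644,.184),103);print(read_state()['finger_gap'])"
```

```text
t 2.65 pos [0.5493 0.2649 0.1849] yang 103.02 tilt [ 2.e-04  1.e-04 -1.e+00] F [-0.4 -0.3 -0. ] q7 1.27
delta [-0.04 -0.06  0.09] 0.0
0.040354423947879775
```

play_rows(
  deltas=[
    [[0, 0, 0, 0], [0, 0, 0, 0], [0, 0, 0, 0], [0, 0, 0, 0], [0, 0, 0, 0]],
  ],
  force=40,
)

```text
t: 3.28
tool_pos: [0.5493, 0.2648, 0.1847]
tcp_rot: [-0.113, 0.994, -0.0, -0.0]
ft_force: [1.1, -0.6, 1.0]
finger_gap: 0.0217
grip_force: 39.8
```

play_rows(
  deltas=[
    [[0, 0, -1.5, 0], [0, 0, -4, 0], [0, 0, -8, 0], [0, 0, -12, 0], [0, 0, -15, 0]],
  ],
)

```text
t: 3.9
tool_pos: [0.5488, 0.265, 0.3368]
tcp_rot: [-0.114, 0.994, 0.0, 0.0]
ft_force: [0.1, 1.3, -6.8]
finger_gap: 0.0217
grip_force: 39.8
```

```bash
python3 -c "
from h import *
to((.6712,.0135,.335),106);s=read_state();print(s['finger_gap'],s['joints'])"
```

```text
t 3.9 pos [0.5488 0.265  0.3368] yang 103.04 tilt [ 2.e-04  5.e-04 -1.e+00] F [ 0.1  1.3 -6.8] q7 1.27
delta [ -6.25 -27.26   0.17] -0.052
0.021656109392498898 [-5.22192475e-01  4.33220941e-01 -1.84090200e-03  1.61610074e+00
  5.02181097e-04  1.09187721e+00  1.27421394e+00]
```

play_rows(
  deltas=[
    [[-0.7, -3, 0, -0.01], [-1.8, -8, 0, -0.02], [-3, -13, 0, -0.03], [-4.1, -18, 0, -0.04], [-5, -22, 0, -0.052]],
  ],
)

```text
t: 4.53
tool_pos: [0.6475, 0.0595, 0.3348]
tcp_rot: [-0.139, 0.99, -0.0, -0.001]
ft_force: [0.1, -0.2, -5.1]
finger_gap: 0.0217
grip_force: 39.9
```

```bash
python3 -c "
from h import *
to((.6712,.0135,.335),106)"
```

```text
t 4.525 pos [0.6475 0.0595 0.3348] yang 105.95 tilt [-1.3e-03 -6.0e-04 -1.0e+00] F [ 0.1 -0.2 -5.1] q7 1.71
delta [-1.02 -5.07 -0.02] -0.001
```

```bash
python3 - <<'E'
from h import *
c=optics.get_calibration('wrist');im=optics.grab_frame('wrist');cv2.imwrite('pics/w2.png',im[:,:,::-1]);np.save('w2.npy',c,allow_pickle=True)
print(proj(c,[[.6712,.0135,.12],[.6373,.0036,.12]]))
to((.6712,.0135,.335),106)
E
```

```text
[[256.31259064 241.07586337]
 [253.82160515 194.31800676]]
t 4.575 pos [0.6495 0.0522 0.3348] yang 105.59 tilt [ 9.e-04 -6.e-03 -1.e+00] F [ 0.9 -6.3 -4.6] q7 1.71
delta [-1.05 -4.31  0.01] -0.007
```

View pics/w2.png

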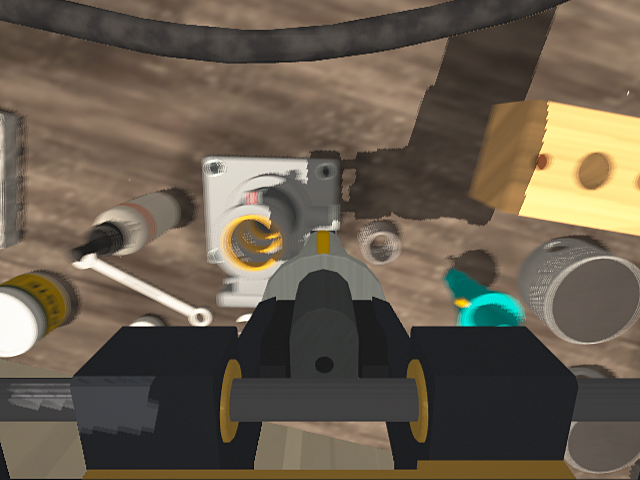

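The ring is at about (253,243) and the red mark at about (253,198), but the arm was still settling. I'll measure again at rest with masks.

play_rows(
  deltas=[
    [[0, 0, 0, 0], [0, 0, 0, 0], [0, 0, 0, 0], [0, 0, 0, 0], [0, 0, 0, 0]],
  ],
)

```text
t: 5.2
tool_pos: [0.6474, 0.0622, 0.3348]
tcp_rot: [-0.139, 0.99, 0.0, -0.0]
ft_force: [-0.7, -0.1, -6.0]
finger_gap: 0.0216
grip_force: 39.9
```

```bash
cat > ring.py <<'E'
from h import *
c=optics.get_calibration('wrist');im=optics.grab_frame('wrist')[:,:,::-1].copy();cv2.imwrite('pics/w3.png',im)
hsv=cv2.cvtColor(im,cv2.COLOR_BGR2HSV)
x0,y0,x1,y1=195,140,315,290
m=cv2.inRange(hsv,(10,150,120),(28,255,255));k=np.zeros_like(m);k[y0:y1,x0:x1]=m[y0:y1,x0:x1]
n,l,st,ce=cv2.connectedComponentsWithStats(k);print(st[1:][st[1:,4]>20].tolist(),ce[1:][st[1:,4]>20].round(1).tolist())
r=cv2.bitwise_or(cv2.inRange(hsv,(165,90,60),(180,255,255)),cv2.inRange(hsv,(0,90,60),(6,255,255)));q=np.zeros_like(r);q[y0:y1,x0:x1]=r[y0:y1,x0:x1]
p=cv2.findNonZero(q);rm=p.reshape(-1,2).mean(0);print('red',rm,len(p))
i=1+np.argmax(st[1:,4]);h=cv2.convexHull(cv2.findNonZero((l==i).astype(np.uint8)));e=cv2.fitEllipse(h.astype(np.float32));print(e)
C=onz(c,*e[0],.12);M=onz(c,*rm,.12);print('centre',C,'mark',M,np.linalg.norm(M-C),np.degrees(np.arctan2(*(C-M)[[1,0]])))
to((C[0],C[1],.335))
E
python3 ring.py
```

```text
[[224, 213, 58, 56, 1048]] [[253.5, 239.3]]
red [251.76086957 194.82608696] 46
((252.5242919921875, 240.3237762451172), (55.389671325683594, 59.2137336730957), 114.125732421875)
centre [0.67167934 0.01361915 0.12      ] mark [0.63834604 0.00518925 0.12      ] 0.03438273031278661 14.192370553756259
t 5.25 pos [0.6474 0.0621 0.3348] yang 106.02 tilt [ 0.  0. -1.] F [ 0.5 -0.5 -5.7] q7 1.71
delta [-0.99 -5.33 -0.02] 0
```

```bash
python3 - <<'E'
from h import *
s=read_state();c=optics.get_calibration('wrist');M=R.from_quat(s['tcp_rot'])
o,d=ray(c,324,364.5);zt=s['tool_pos'][2]-.033
a=onz(c,324,364.5,zt);print('hole in tool mm',M.inv().apply(a-s['tool_pos'])*1000)
b=onz(c,323,243,s['tool_pos'][2]-.045-.131+.107);print('pointer tip in tool',M.inv().apply(b-s['tool_pos'])*1000)
im=cv2.imread('pics/w3.png');hsv=cv2.cvtColor(im,cv2.COLOR_BGR2HSV);m=np.zeros(im.shape[:2],np.uint8);m[225:265,310:335]=cv2.inRange(hsv,(20,150,90),(35,255,255))[225:265,310:335]
p=cv2.findNonZero(m).reshape(-1,2);print(p.mean(0),p.min(0),p.max(0))
T=optics.grab_frame('top');cv2.imwrite('pics/t2.png',T[:,:,::-1])
E
```

```text
hole in tool mm [ 3.41680066e-02 -4.28674411e-04  3.29999999e+01]
pointer tip in tool [30.2090035  -0.39343416 68.99994999]
[322.5202952  241.87822878] [317 231] [328 253]
```

play_rows(
  deltas=[
    [[-0.2, -1.3, 0, 0.01], [-0.5, -2.9, 0, 0.02], [-0.8, -4.4, 0, 0.02], [-0.95, -5.1, 0, 0.02], [-0.99, -5.33, 0, 0.02]],
  ],
)

```text
t: 5.92
tool_pos: [0.6719, 0.0126, 0.3346]
tcp_rot: [-0.129, 0.992, 0.0, -0.0]
ft_force: [0.6, -0.2, -5.7]
finger_gap: 0.0219
grip_force: 39.9
```

play_rows(
  deltas=[
    [[0, 0, 0, 0], [0, 0, 0.5, 0], [0, 0, 1.2, 0], [0, 0, 2, 0], [0, 0, 2, 0]],
  ],
)

```text
t: 6.55
tool_pos: [0.6712, 0.0135, 0.3135]
tcp_rot: [-0.129, 0.992, 0.0, -0.001]
ft_force: [0.4, -0.0, -5.4]
finger_gap: 0.0218
grip_force: 39.9
```

```bash
python3 - <<'E'
from h import *
to((.6716,.0136,.315))
T=optics.grab_frame('top')[:,:,::-1];S=optics.grab_frame('scene')[:,:,::-1]
f=lambda I,x,y,w,h:cv2.resize(I[y:y+h,x:x+w],(400,400),interpolation=cv2.INTER_CUBIC)
cv2.imwrite('pics/c2.png',np.hstack([f(T,360,170,80,80),f(S,350,190,80,80)]))
to((.6716,.0136,.315))
E
```

```text
t 6.55 pos [0.6712 0.0135 0.3135] yang 104.86 tilt [-2.1e-03 -2.0e-04 -1.0e+00] F [ 0.4 -0.  -5.4] q7 1.77
delta [-0.05  0.   -0.15] 0
t 6.65 pos [0.6717 0.0134 0.3146] yang 104.86 tilt [-2.e-04 -0.e+00 -1.e+00] F [ 0.9 -0.2 -5.3] q7 1.77
delta [ 0.01  0.02 -0.04] 0
```

View pics/c2.png

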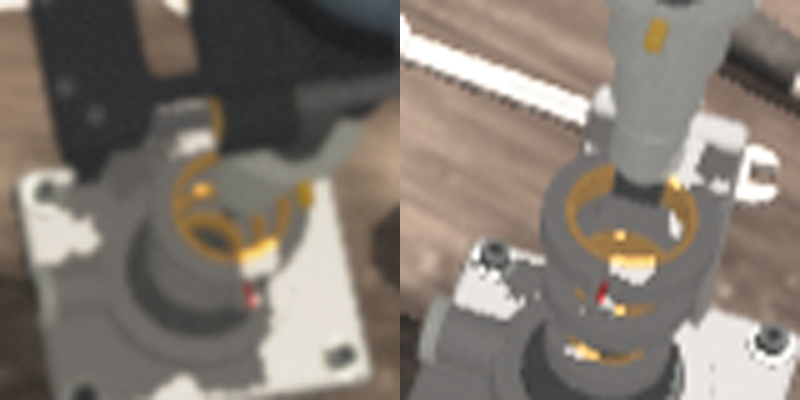

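The foot hangs over the bore in both crops: the scene crop has it at (640,185) above the ring centre, and the pointer faces the red-mark side. Lowering.

play_rows(
  deltas=[
    [[0, 0, 0.6, 0], [0, 0, 1.4, 0], [0, 0, 2.2, 0], [0, 0, 3.0, 0], [0, 0, 3.6, 0]],
  ],
)

```text
t: 7.28
tool_pos: [0.6716, 0.0133, 0.278]
tcp_rot: [-0.129, 0.992, 0.0, -0.0]
ft_force: [0.2, -0.6, -6.0]
finger_gap: 0.0215
grip_force: 39.9
```

play_rows(
  deltas=[
    [[0, 0, 0.5, 0], [0, 0, 1.0, 0], [0, 0, 1.5, 0], [0, 0, 2.0, 0], [0, 0, 2.5, 0]],
  ],
)

```text
t: 7.9
tool_pos: [0.6718, 0.0133, 0.2534]
tcp_rot: [-0.129, 0.992, -0.0, 0.0]
ft_force: [-0.6, 0.2, -4.7]
finger_gap: 0.0218
grip_force: 39.9
```

play_rows(
  deltas=[
    [[0, 0, 0.4, 0], [0, 0, 0.8, 0], [0, 0, 1.2, 0], [0, 0, 1.6, 0], [0, 0, 1.8, 0]],
  ],
)

```text
t: 8.52
tool_pos: [0.6716, 0.0133, 0.2354]
tcp_rot: [-0.129, 0.992, 0.0, -0.0]
ft_force: [-0.1, 0.4, -6.0]
finger_gap: 0.0218
grip_force: 39.9
```

```bash
python3 -c "
from h import *
to((.6716,.0136,.2068));print(read_state()['torque'])"
```

```text
t 8.525 pos [0.6716 0.0133 0.2354] yang 104.86 tilt [-4.e-04 -0.e+00 -1.e+00] F [-0.1  0.4 -6. ] q7 1.77
delta [-0.    0.02  2.86] 0
[ 0.07571058 -0.03500315  0.03951742]
```

play_rows(
  deltas=[
    [[0, 0, 0.12, 0], [0, 0, 0.24, 0], [0, 0, 0.36, 0], [0, 0, 0.48, 0], [0, 0, 0.6, 0]],
  ],
)

```text
t: 9.15
tool_pos: [0.6718, 0.0133, 0.2297]
tcp_rot: [-0.129, 0.992, -0.0, 0.0]
ft_force: [0.4, 0.1, -5.3]
finger_gap: 0.0216
grip_force: 39.9
```

play_rows(
  deltas=[
    [[0, 0, 0.1, 0], [0, 0, 0.2, 0], [0, 0, 0.3, 0], [0, 0, 0.4, 0], [0, 0, 0.5, 0]],
  ],
)

```text
t: 9.78
tool_pos: [0.6718, 0.0134, 0.2247]
tcp_rot: [-0.129, 0.992, 0.0, 0.0]
ft_force: [-0.3, 0.5, -5.8]
finger_gap: 0.0217
grip_force: 39.9
```

Square end has passed into the lowest ring (foot ≈ 48 mm), with no contact so far.

play_rows(
  deltas=[
    [[0, 0, 0.1, 0], [0, 0, 0.2, 0], [0, 0, 0.3, 0], [0, 0, 0.4, 0], [0, 0, 0.5, 0]],
  ],
)

```text
t: 10.4
tool_pos: [0.6718, 0.0135, 0.2197]
tcp_rot: [-0.129, 0.992, 0.0, 0.0]
ft_force: [0.5, 0.3, -3.9]
finger_gap: 0.0218
grip_force: 39.9
```

play_rows(
  deltas=[
    [[0, 0, 0.1, 0], [0, 0, 0.2, 0], [0, 0, 0.3, 0], [0, 0, 0.4, 0], [0, 0, 0.4, 0]],
  ],
)

```text
t: 11.02
tool_pos: [0.6717, 0.0135, 0.2156]
tcp_rot: [-0.129, 0.992, 0.0, 0.0]
ft_force: [0.7, 1.0, -5.7]
finger_gap: 0.0217
grip_force: 39.9
```

play_rows(
  deltas=[
    [[0, 0, 0.1, 0], [0, 0, 0.2, 0], [0, 0, 0.3, 0], [0, 0, 0.4, 0], [0, 0, 0.5, 0]],
  ],
)

```text
t: 11.65
tool_pos: [0.6718, 0.0135, 0.2107]
tcp_rot: [-0.129, 0.992, 0.0, 0.0]
ft_force: [0.4, 2.4, -3.6]
finger_gap: 0.022
grip_force: 39.9
```

play_rows(
  deltas=[
    [[0, 0, 0.05, 0], [0, 0, 0.1, 0], [0, 0, 0.15, 0], [0, 0, 0.2, 0], [0, 0, 0.25, 0]],
  ],
)

```text
t: 12.28
tool_pos: [0.6718, 0.0135, 0.2082]
tcp_rot: [-0.129, 0.992, 0.0, 0.0]
ft_force: [0.8, 3.3, -3.7]
finger_gap: 0.0215
grip_force: 39.9
```

play_rows(
  deltas=[
    [[0, 0.03, 0.04, 0], [0, 0.03, 0.08, 0], [0, 0.03, 0.12, 0], [0, 0.03, 0.16, 0], [0, 0.03, 0.16, 0]],
  ],
)

```text
t: 12.9
tool_pos: [0.6717, 0.0135, 0.2066]
tcp_rot: [-0.129, 0.992, -0.0, 0.0]
ft_force: [0.5, 2.2, -4.5]
finger_gap: 0.0216
grip_force: 39.9
```

play_rows(
  deltas=[
    [[0, 0.02, 0.03, 0], [0, 0.02, 0.06, 0], [0, 0.02, 0.09, 0], [0, 0.02, 0.12, 0], [0, 0.02, 0.12, 0]],
  ],
)

```text
t: 13.52
tool_pos: [0.6721, 0.0137, 0.2063]
tcp_rot: [-0.129, 0.992, -0.0, 0.001]
ft_force: [-0.8, 2.1, 5.2]
finger_gap: 0.0221
grip_force: 39.9
```

play_rows(
  deltas=[
    [[0, 0, 0, 0.06], [0, 0, 0, 0.12], [0, 0, 0, 0.18], [0, 0, 0, 0.24], [0, 0, 0, 0.3]],
  ],
)

```text
t: 14.15
tool_pos: [0.6724, 0.0139, 0.2064]
tcp_rot: [0.021, 1.0, 0.0, 0.001]
ft_force: [0.0, 2.8, 4.0]
finger_gap: 0.0215
grip_force: 39.9
```

play_rows(
  deltas=[
    [[0, 0, 0, 0.05], [0, 0, 0, 0.1], [0, 0, 0, 0.15], [0, 0, 0, 0.2], [0, 0, 0, 0.25]],
  ],
)

```text
t: 14.78
tool_pos: [0.6724, 0.0138, 0.2064]
tcp_rot: [0.146, 0.989, 0.0, 0.001]
ft_force: [0.2, 1.8, 3.4]
finger_gap: 0.0219
grip_force: 39.9
```

play_rows(
  deltas=[
    [[0, 0, 0, 0.05], [0, 0, 0, 0.1], [0, 0, 0, 0.15], [0, 0, 0, 0.2], [0, 0, 0, 0.25]],
  ],
)

```text
t: 15.4
tool_pos: [0.6724, 0.0138, 0.2061]
tcp_rot: [0.268, 0.963, 0.0, 0.001]
ft_force: [0.7, 1.8, 2.4]
finger_gap: 0.0219
grip_force: 39.9
```

play_rows(
  deltas=[
    [[0, 0, 0.02, 0.05], [0, 0, 0.02, 0.1], [0, 0, 0.02, 0.15], [0, 0, 0.02, 0.2], [0, 0, 0.02, 0.25]],
  ],
)

```text
t: 16.02
tool_pos: [0.6717, 0.0135, 0.2045]
tcp_rot: [0.386, 0.923, -0.0, 0.0]
ft_force: [2.2, 1.1, -5.2]
finger_gap: 0.0218
grip_force: 39.9
```

play_rows(
  deltas=[
    [[0, 0, 0.1, 0], [0, 0, 0.2, 0], [0, 0, 0.3, 0], [0, 0, 0.4, 0], [0, 0, 0.5, 0]],
  ],
)

```text
t: 16.65
tool_pos: [0.6716, 0.0138, 0.2001]
tcp_rot: [0.385, 0.923, -0.0, 0.0]
ft_force: [1.5, 0.7, -4.1]
finger_gap: 0.0214
grip_force: 39.9
```

play_rows(
  deltas=[
    [[0, 0, 0.06, 0], [0, 0, 0.12, 0], [0, 0, 0.18, 0], [0, 0, 0.24, 0], [0, 0, 0.3, 0]],
  ],
)

```text
t: 17.27
tool_pos: [0.6716, 0.0138, 0.1972]
tcp_rot: [0.385, 0.923, -0.0, -0.0]
ft_force: [1.2, 1.6, -4.4]
finger_gap: 0.0215
grip_force: 39.9
```

play_rows(
  deltas=[
    [[0, 0, 0.03, 0], [0, 0, 0.06, 0], [0, 0, 0.09, 0], [0, 0, 0.12, 0], [0, 0, 0.12, 0]],
  ],
)

```text
t: 17.9
tool_pos: [0.6716, 0.0138, 0.1967]
tcp_rot: [0.385, 0.923, 0.0, 0.0]
ft_force: [-2.5, 1.8, 5.6]
finger_gap: 0.022
grip_force: 39.9
```

```bash
python3 -c "
from h import *
to((.6716,.0136,.1967),105)"
```

```text
t 17.9 pos [0.6716 0.0138 0.1967] yang 44.69 tilt [ 1.e-04  2.e-04 -1.e+00] F [-2.5  1.8  5.6] q7 0.89
delta [-0.01 -0.01  0.  ] -1.053
```

play_rows(
  deltas=[
    [[0, 0, -0.04, -0.1], [0, 0, -0.04, -0.2], [0, 0, -0.04, -0.3], [0, 0, -0.04, -0.4], [0, 0, -0.04, -0.5]],
  ],
)

```text
t: 18.52
tool_pos: [0.672, 0.0138, 0.1967]
tcp_rot: [0.144, 0.99, 0.0, 0.001]
ft_force: [0.6, 0.8, 0.5]
finger_gap: 0.0219
grip_force: 39.9
```

play_rows(
  deltas=[
    [[0, 0, 0, -0.12], [0, 0, 0, -0.24], [0, 0, 0, -0.36], [0, 0, 0, -0.48], [0, 0, 0, -0.553]],
  ],
)

```text
t: 19.15
tool_pos: [0.6719, 0.014, 0.1967]
tcp_rot: [-0.132, 0.991, 0.0, 0.0]
ft_force: [-0.6, 2.0, 1.9]
finger_gap: 0.0216
grip_force: 39.9
```

```bash
python3 - <<'E'
from h import *
to((.6716,.0136,.1967),105)
c=optics.get_calibration('wrist');W=optics.grab_frame('wrist')[:,:,::-1];S=optics.grab_frame('scene')[:,:,::-1];np.save('w4.npy',c,allow_pickle=True)
cv2.imwrite('pics/w4.png',W)
f=lambda I,x,y,w,h:cv2.resize(I[y:y+h,x:x+w],(400,400),interpolation=cv2.INTER_CUBIC)
cv2.imwrite('pics/c4.png',np.hstack([f(W,280,190,100,100),f(S,350,190,80,80)]))
E
```

```text
t 19.15 pos [0.6719 0.014  0.1967] yang 105.14 tilt [ 9.e-04  8.e-04 -1.e+00] F [-0.6  2.   1.9] q7 1.78
delta [ 0.04 -0.03  0.  ] 0.002
```

View pics/c4.png

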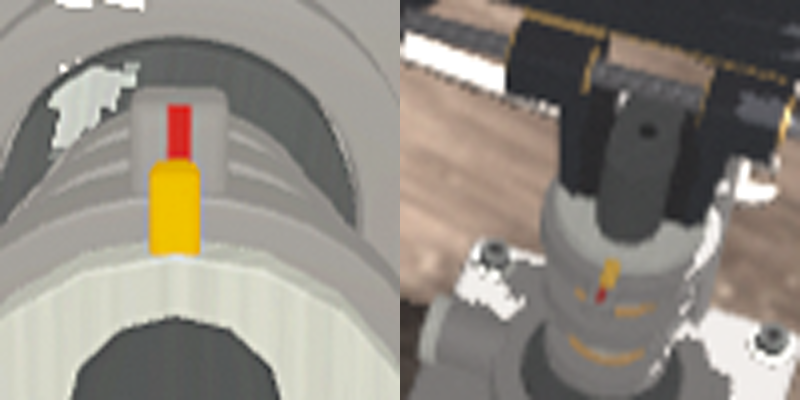

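The pointer covers the red line, less than 1 mm off (pointer at crop x 175, line at 179), and the collar is seated. Releasing.

play_rows(
  deltas=[
    [[0, 0, 0, 0], [0, 0, 0, 0], [0, 0, 0, 0], [0, 0, 0, 0], [0, 0, 0, 0]],
  ],
  jaw=0.2,
)

```text
t: 19.88
tool_pos: [0.6716, 0.0138, 0.1964]
tcp_rot: [-0.131, 0.991, -0.0, -0.0]
ft_force: [-0.5, -0.1, -0.0]
finger_gap: 0.0529
grip_force: 0.0
```

play_rows(
  deltas=[
    [[0, 0, -0.5, 0], [0, 0, -2, 0], [0, 0, -4, 0], [0, 0, -7, 0], [0, 0, -10, 0]],
  ],
)

```text
t: 20.5
tool_pos: [0.6718, 0.0138, 0.2991]
tcp_rot: [-0.131, 0.991, -0.0, 0.001]
ft_force: [-0.6, -0.9, 0.0]
finger_gap: 0.0525
grip_force: 0.0
```

play_rows(
  deltas=[
    [[0, 0, 0, 0], [0, 0, 0, 0], [0, 0, 0, 0], [0, 0, 0, 0], [0, 0, 0, 0]],
  ],
)

```text
t: 21.12
tool_pos: [0.6715, 0.0138, 0.2959]
tcp_rot: [-0.131, 0.991, 0.0, -0.0]
ft_force: [0.5, 0.1, 0.2]
finger_gap: 0.0527
grip_force: 0.0
```

```bash
python3 - <<'E'
from h import *
W=optics.grab_frame('wrist')[:,:,::-1];S=optics.grab_frame('scene')[:,:,::-1]
f=lambda I,x,y,w,h:cv2.resize(I[y:y+h,x:x+w],(400,400),interpolation=cv2.INTER_CUBIC)
cv2.imwrite('pics/c5.png',np.hstack([f(W,270,160,120,120),f(S,350,190,80,80)]))
to((.6716,.0136,.2967),105)
E
```

```text
t 21.225 pos [0.6715 0.0138 0.2962] yang 105.03 tilt [-4.e-04 -1.e-04 -1.e+00] F [ 0.9  0.5 -0.3] q7 1.77
delta [-0.   -0.02 -0.05] 0.0
```

View pics/c5.png

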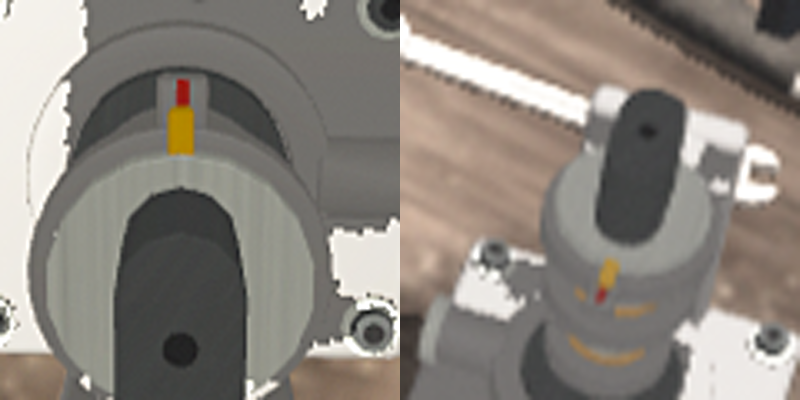

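The shaft stands home and free, with the pointer (181,130) in line with the red mark (183,92) in the crop. Handing in.

```bash
python3 -c "
from cell import env
print(env.sign_off())"
```

```text
the job is handed in; nothing more can be done
None
```

The shaft is home in the pump socket with its collar on the top ring, the pointer within about 1 mm of the red line, and released; the job was handed in at about 21 s, and sign-off returned no verdict.

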